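# Sort mixed pipe fittings into the sample-marked trays

## Robot

A 7-joint arm with a two-finger parallel gripper is mounted at the origin on the work surface. World frame = base frame: x ahead of the robot, y to its left, z up, the work surface at z = 0. Lengths are in mm, angles in rad, forces in N, time in s.
With the tool pointing down it reaches from about 400 to 875 mm from the base axis. Payload 4.4 kg.
Tool frame: the origin (TCP) lies midway between the tips of the shut fingers; the grasp point (between the pads) lies ctrl.grip_depth behind it (ctrl.grip_depth is the distance from the TCP to the grasp point, in mm); z points along the fingers, y is the line along which they close (so a half turn about z gives the same grasp; the last joint's range is limited). The gripper opens to 85 mm and grips with 20 to 120 N. Pads are 22 mm wide; open, the fingers measure 114 mm over their backs; the gripper's body (76 mm by 85 mm) begins 54 mm behind the grasp point. The pads swing forward as they close: fully open they stand 13 mm farther back than shut.
Start: joints at [-1.269, 0.628, 0.038, 1.517, -0.027, 0.996, -0.02], TCP at [233.694, 606.552, 231.313] pointing down, gripper open.
Joint ranges: [-3.06, 3.06], [-0.37, 2.12], [-1.25, 1.32], [0.18, 2.47], [-1.1, 4.24], [0.23, 1.98], [-2.94, 2.94]. Speed limits (rad/s): [2.57, 2.57, 3.14, 3.14, 3.14, 3.14, 3.14].

## Interface

Orientations are given as [roll, pitch, yaw] about the fixed x, y, z axes, in that order (R = Rz(yaw) Ry(pitch) Rx(roll)).
In Python, from cell import ctrl gives the robot as it stands.
- The arm moves only by the tool carry_out, never from a script. Its argument "deltas" is one flat list of numbers, 7 for each row, row after row: the turn, a rotation vector about the tool's x, y, z in degrees, then the shift along the tool's x, y, z in m, then the closure, from -1 (fully open) to 1 (shut). In form: [wx, wy, wz, dx, dy, dz, claw, wx, wy, wz, dx, dy, dz, claw, ...]. A call has 1 to 12 rows; each row shifts and turns the commanded pose from where the row before left it, along the tool's axes as they then stand; what a row does not reach is not made up. A row lasts 1/8 s, in which the tool goes at most 62.5 mm and 10.7 degrees, less where a joint would pass 70% of its speed; a pose out of reach is approached as far as the arm can. A call with a gripper value outside its range is refused whole. The fingers move at their own pace and stop on an object; the grip force is fixed at half the most. Time passes only in rows, so rows that do not move let the fingers close. It gives the time, the measured TCP pose, the force, the opening and the grip force at its end, in the units of the state.
- ctrl.read_state(): the state, without advancing time (a new reading comes with each control period).
- ctrl.get_image(name): name is "scene" or "top" or "wrist"; returns the picture (400x640x3 uint8, red, green, blue); there is no depth.
- ctrl.calibration(name): a dict with "mtx" (3x3 intrinsics, pixels), "R" (3x3) and "t" (3): a world point X has camera coordinates R X + t. Camera axes: x right, y down, z forward; pixel columns grow to the right and rows downward; lengths in mm; the calibration is good to about 2 mm. A picture is of the moment at which its call begins: read the wrist's pose just before it. calibration takes no time and is no camera call; for the wrist camera it gives the pose at the moment of the call.
- ctrl.finish_job(): hands the job in; it is judged then, once.
The state is a dict: "clock": time; "qpos": joint angles; "qd": joint speeds; "tau": joint torques, N m; "eef_pos": TCP position; "tool_rot": TCP orientation; "force": force on the tool from outside, world axes, zero at the start; "torque": the same for the moment, N m; "width": finger opening in mm; "gripper_force": force on a finger pad.
Only numpy, scipy, OpenCV 4.12 (cv2) and the standard library are available. Lean on these libraries where they do the work, as an engineer would, in place of code of your own. Each camera call takes 0.05 s, during which the arm holds its last target. There are 200 camera calls.

## Task

Sort the five loose black pipe fittings on the bench (two straight couplings, two elbows, one tee) into the three blue trays: the sample fixed on the white plate beside each tray shows which kind goes in it. Every fitting must end up lying flat on the floor of its tray, not leaning on a wall or on top of another fitting. Leave the tape roll and the screwdriver where they are.

Things in the scene. Friction and masses are not known exactly. Their poses are not given: they have to be found in the camera images.
- tray_coupling: Blue open tray fixed to the bench, 140 (x) x 180 (y) x 40 mm high, walls and floor 4 mm thick. Takes the coupling kind: a sample (a straight coupling, lying along the tray's y) is fixed on a white plate reaching 74 mm out from the tray's far (+x) side, sample top 34 mm above the bench. The trays differ only by the sample. Origin: centre of the tray's underside, z up.
- tray_elbow: Blue open tray fixed to the bench, 140 (x) x 180 (y) x 40 mm high, walls and floor 4 mm thick. Takes the elbow kind: a sample (an elbow) is fixed on a white plate reaching 74 mm out from the tray's far (+x) side, sample top 34 mm above the bench. The trays differ only by the sample. Origin: centre of the tray's underside, z up.
- tray_tee: Blue open tray fixed to the bench, 140 (x) x 180 (y) x 40 mm high, walls and floor 4 mm thick. Takes the tee kind: a sample (a tee) is fixed on a white plate reaching 74 mm out from the tray's far (+x) side, sample top 34 mm above the bench. The trays differ only by the sample. Origin: centre of the tray's underside, z up.
- coupling_a: Straight black nylon pipe coupling, 96 mm long along its x: a 30 (x) x 26 x 26 mm block in the middle, a 20 mm round tube to each end, 25 mm collars on the last 10 mm. Origin at the block's centre, 13 mm above what it lies on. Grip across y on the block. 45 g. One of two.
- coupling_b: Straight black nylon pipe coupling, 96 mm long along its x: a 30 (x) x 26 x 26 mm block in the middle, a 20 mm round tube to each end, 25 mm collars on the last 10 mm. Origin at the block's centre, 13 mm above what it lies on. Grip across y on the block. 45 g. One of two.
- elbow_a: Black nylon pipe elbow, lying flat: 26 mm corner cube centred at (-18, -18, 0) mm in its frame; arms along +x and +y end 55 mm from the cube's centre: 20 mm round tube, 25 mm collar on the last 10 mm. Origin between the arms, 13 mm above what it lies on. Bare tube of the +y arm: middle at (-18, 11, 0) mm. 45 g. One of two.
- elbow_b: Black nylon pipe elbow, lying flat: 26 mm corner cube centred at (-18, -18, 0) mm in its frame; arms along +x and +y end 55 mm from the cube's centre: 20 mm round tube, 25 mm collar on the last 10 mm. Origin between the arms, 13 mm above what it lies on. Bare tube of the +y arm: middle at (-18, 11, 0) mm. 45 g. One of two.
- tee: Black nylon pipe tee, lying flat: 26 mm cube centred at (0, -18, 0) mm in its frame; a run along x through it (ends at x = 48 and -48 mm); a branch along +y ending 55 mm from the cube's centre; 20 mm round tube, 25 mm collars on the last 10 mm. Origin on the branch axis, 13 mm above what it lies on. Bare tube of the branch: middle at (0, 11, 0) mm. 45 g.
- tape_roll: Bystander: cardboard-brown ring of tape lying flat on the bench to the robot's left, 90 mm across, 24 mm high; origin at the centre of its underside.
- screwdriver: Bystander: screwdriver, 190 mm long, lying on the bench to the robot's right, roughly along x, handle towards the robot; its x axis runs along it to the tip, origin near the middle of its length, on its underside.
Not all that is in view belongs to the job. What is shaped like the tee but green or pink is not meant.

How it is judged:
By the outcome, as a careful person would: the job done as asked, in the order asked, and still so for the second after the job is handed in, with the robot touching nothing.
It also fails if it takes over 118 s, if anything falls off the work surface, if the arm or the gripper's body presses on something with over 40 N, if the wrist force passes 120 N, or if a joint passes its speed limit or range.

## Working session

There is one attempt and no reset: what is moved stays moved. The work goes in short steps, Python scripts to look and compute and a tool call to move; the robot and the scene stay as the last step left them, time stands still between calls to the robot, and variables do not carry over. Pictures are saved under pics/ and viewed, at most 14 in all, crops included, and the job is handed in when it is done.

Besides the shell and the picture viewer there is one more tool, called after "Request:" as a command line: name --argument value ..., lists and objects as JSON in quotes. carry_out: Moves the arm, as the interface text tells. Its arguments: {"type":"object","properties":{"deltas":{"type":"array"}},"required":["deltas"]}

```bash
mkdir -p pics; ls; python3 - <<'E'
from cell import ctrl
import cv2
s=ctrl.read_state();print(s, ctrl.grip_depth)
for n in("top","scene"):
    im=ctrl.get_image(n);cv2.imwrite(f"pics/{n}0.png",im[:,:,::-1])
    c=ctrl.calibration(n);print(n,c)
E
```

```text
pics
{'clock': 0.0, 'qpos': array([-1.2688049 ,  0.629377  ,  0.03844332,  1.51836525, -0.02700312,
        0.99630216, -0.02000539]), 'qd': array([ 0.00079151, -0.00031363, -0.00070685, -0.00248411, -0.00041947,
       -0.00052238, -0.00135109]), 'tau': array([-6.79161917e-05, -5.63402832e+01,  1.22607294e+00, -1.93452930e+01,
        1.08661762e-02,  1.02984751e-02,  9.53359738e-07]), 'eef_pos': array([233.4581426 , 605.95438417, 230.36999111]), 'tool_rot': array([-3.13965913e+00,  2.53577741e-05,  2.77379312e+00]), 'force': array([ 0.13962031, -0.66655791,  0.21413523]), 'torque': array([-0.03824473, -0.03147698, -0.00102551]), 'gripper_force': 0.0, 'width': 85.35385352817778} 18.700000000000003
top {'mtx': array([[478.94733728,   0.        , 324.1456841 ],
       [  0.        , 478.94733728, 194.31364919],
       [  0.        ,   0.        ,   1.        ]]), 'R': array([[ 0.02132038, -0.99976115,  0.00480467],
       [-0.98822567, -0.02180218, -0.15144202],
       [ 0.1515106 , -0.00151929, -0.98845447]]), 't': array([ -22.75654668,  467.81022044, 1168.16443929])}
scene {'mtx': array([[436.83076193,   0.        , 321.79048199],
       [  0.        , 436.83076193, 194.27303562],
       [  0.        ,   0.        ,   1.        ]]), 'R': array([[ 0.57626959,  0.8169306 , -0.02318969],
       [ 0.45468747, -0.34406003, -0.82151202],
       [-0.67909695,  0.46286833, -0.56971944]]), 't': array([-303.62570258, -166.06818117, 1491.83654134])}
```

View pics/top0.png

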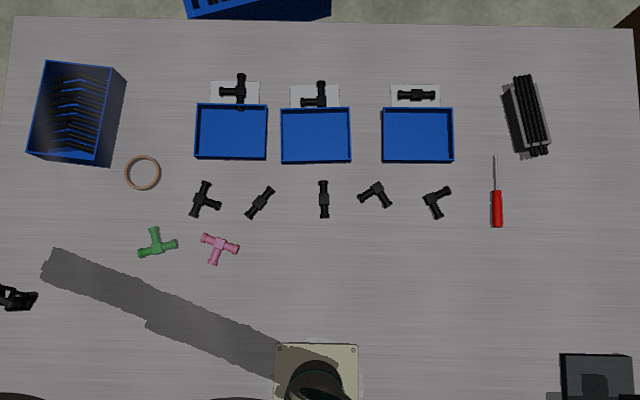

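View pics/scene0.png

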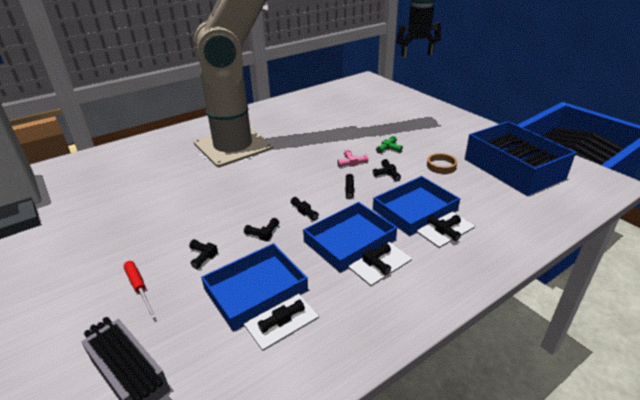

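The top view shows the possible targets in one row. At pixel (205,199) is the black tee, at (261,202) and (323,199) the couplings, and at (376,195) and (437,202) the elbows. The look-alikes are the green tee (157,243), the pink tee (219,247), the samples on the plates at (239,90), (318,95) and (416,95), and the pipes in the bins (left bin and right rack). From left to right the trays look like tee (231,132), elbow (316,135) and coupling (417,135). I'll measure these and check the choice in a close crop.

```bash
cat >h.py <<'E'
import numpy as np, cv2
from cell import ctrl
def ray(c,px,z):
    px=np.asarray(px,float).reshape(-1,2)
    d=np.c_[px,np.ones(len(px))]@np.linalg.inv(c["mtx"]).T@c["R"]
    o=-c["R"].T@c["t"]
    return o+d*((z-o[2])/d[:,2])[:,None]
def dark(im,thr=60): return (im.max(2)<thr).astype(np.uint8)
def blobs(m,lo,hi):
    cs,_=cv2.findContours(m,cv2.RETR_EXTERNAL,cv2.CHAIN_APPROX_NONE)
    return [c for c in cs if lo<cv2.contourArea(c)<hi]
E
python3 - <<'E'
from h import *
im=cv2.imread("pics/top0.png");c=ctrl.calibration("top")
S=4
big=cv2.resize(im,None,fx=S,fy=S,interpolation=cv2.INTER_CUBIC)
m=dark(big);m[:170*S]=0;m[230*S:]=0;m[:,:185*S]=0;m[:,470*S:]=0
for k in sorted(blobs(m,1500,20000),key=lambda k:k[0,0,0]):
    w=ray(c,(k.reshape(-1,2)+.5)/S-.5,13)[:,:2].astype(np.float32)
    M=cv2.moments(w);ct=np.array([M["m10"],M["m01"]])/M["m00"]
    r=cv2.minAreaRect(w);h=cv2.convexHull(w)
    ap=cv2.approxPolyDP(h,8,True).reshape(-1,2)
    ax=.5*np.degrees(np.arctan2(2*M["mu11"],M["mu20"]-M["mu02"]))
    print(ct.round(1),"area",round(M["m00"]),"rect",np.round(r[0],1),np.round(r[1],1),round(r[2],1),"axis",round(ax,1));print(ap.round().tolist())
hsv=cv2.cvtColor(im,cv2.COLOR_BGR2HSV);b=cv2.inRange(hsv,(105,120,60),(125,255,255));b[:95]=0;b[170:]=0;b[:,:185]=0
for k in blobs(b,1000,9000):
    r=cv2.minAreaRect(ray(c,k.reshape(-1,2),40)[:,:2].astype(np.float32));print("tray",np.round(r[0],1),np.round(r[1],1),r[2])
cv2.imwrite("pics/crop1.png",cv2.resize(im[70:230,180:470],None,fx=2.7,fy=2.7,interpolation=cv2.INTER_CUBIC))
E
```

```text
[450.3 295.9] area 3020 rect [446.8 285.7] [73.5 96.3] 70.9 axis -17.7
[[502.0, 298.0], [414.0, 331.0], [405.0, 309.0], [426.0, 255.0], [443.0, 249.0], [494.0, 279.0]]
[447.4 152.2] area 2144 rect [447.5 152.4] [28.9 96.3] 51.9 axis -38.0
[[491.0, 131.0], [419.0, 190.0], [404.0, 175.0], [476.0, 114.0]]
[460.4 -11.1] area 2052 rect [460.3 -11.2] [98.  25.8] 3.5 axis 3.8
[[509.0, -14.0], [504.0, 4.0], [411.0, -4.0], [414.0, -25.0]]
[ 474.5 -143.6] area 2392 rect [ 462.8 -141.4] [69.  71.8] 33.8 axis 79.0
[[455.0, -186.0], [510.0, -151.0], [472.0, -96.0], [452.0, -106.0], [440.0, -166.0]]
[ 461.8 -299.2] area 2457 rect [ 457.7 -310.4] [69.1 74.7] 25.7 axis -23.0
[[501.0, -328.0], [471.0, -264.0], [414.0, -296.0], [423.0, -317.0], [482.0, -337.0]]
tray [ 631.9 -249.2] [140.8 179.2] 0.1548994928598404
tray [624.3  14. ] [140.3 178.7] 2.958129644393921
tray [630.1 231.1] [180.5 141.7] 89.92174530029297
```

View pics/crop1.png

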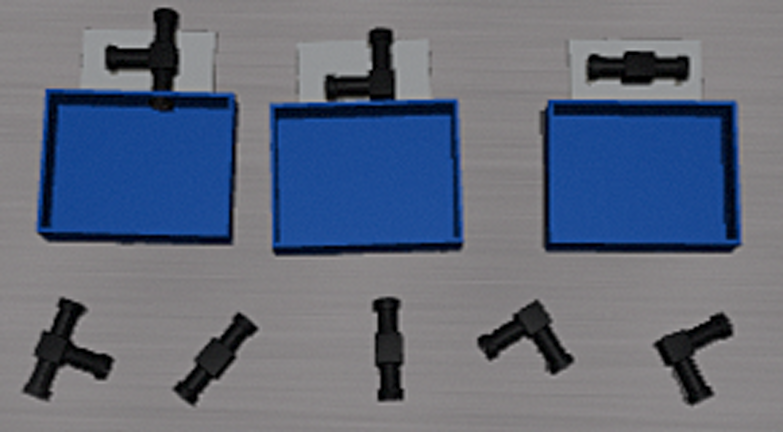

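Tray and sample match is confirmed in the crop: tee left (sample at 150,58), elbow middle (365,75), coupling right (638,67). The measured sizes agree with the description (coupling 96 mm, elbow ends 77 mm apart, tee 96x73 mm, trays 140x180 mm).

First I turn to the tee's grip yaw of 70°.

Request:
carry_out --deltas '[0,0,10,0,0,0,-1,0,0,10,0,0,0,-1,0,0,10,0,0,0,-1,0,0,10,0,0,0,-1,0,0,10,0,0,0,-1,0,0,10,0,0,0,-1,0,0,10,0,0,0,-1,0,0,10,0,0,0,-1,0,0,9,0,0,0,-1]'

```text
clock: 1.23
eef_pos: [233.4, 606.3, 230.8]
tool_rot: [-3.142, 0.001, 1.215]
force: [-0.4, 0.5, -0.8]
width: 85.7
gripper_force: 0.0
```

```bash
cat >>h.py <<'E'
def go(x,y,z,yaw):
    """turn about tool z (deg), then shift in tool axes (mm) to reach target; yaw in deg, tool down"""
    s=ctrl.read_state();p=s["eef_pos"];y0=np.degrees(s["tool_rot"][2])
    w=(y0-yaw+180)%360-180;a=np.radians(yaw);d=np.array([x,y,z])-p
    dx=d[0]*np.cos(a)+d[1]*np.sin(a);dy=d[0]*np.sin(a)-d[1]*np.cos(a)
    print("t",round(s["clock"],2),"pos",p.round(1),"yaw",round(y0,1),"tilt",np.degrees(s["tool_rot"][:2]).round(1),"width",round(s["width"],1),"q7",round(s["qpos"][6],2),"| turn",round(w,1),"shift",np.round([dx,dy,-d[2]],1))
E
python3 -c "
from h import *
go(443.9,277,110,70)"
```

```text
t 1.23 pos [233.4 606.3 230.8] yaw 69.6 tilt [-1.8e+02  1.0e-01] width 85.7 q7 -1.31 | turn -0.4 shift [-237.4  310.4  120.8]
```

Request:
carry_out --deltas '[0,0,0,-0.0237,0.031,0.012,-1,0,0,0,-0.0237,0.031,0.012,-1,0,0,0,-0.0237,0.031,0.012,-1,0,0,0,-0.0237,0.031,0.012,-1,0,0,0,-0.0237,0.031,0.012,-1,0,0,0,-0.0237,0.031,0.012,-1,0,0,0,-0.0237,0.031,0.012,-1,0,0,0,-0.0237,0.031,0.012,-1,0,0,0,-0.0237,0.031,0.012,-1,0,0,0,-0.0237,0.031,0.012,-1,0,0,0,0,0,0,-1]'

```text
clock: 2.6
eef_pos: [444.9, 273.5, 110.5]
tool_rot: [3.141, 0.003, 1.214]
force: [0.1, 0.5, 0.6]
width: 85.5
gripper_force: 0.0
```

```bash
python3 - <<'E'
from h import *
go(443.9,277,3,70)
c=ctrl.calibration("wrist");im=ctrl.get_image("wrist")
P=np.array([[443.9,277,13],[453.8,304.3,13],[434.5,252,13]])
q=(P@c["R"].T+c["t"])@c["mtx"].T;q=q[:,:2]/q[:,2:];print(q.round())
im=im[:,:,::-1].copy()
for a in q: cv2.circle(im,tuple(int(v) for v in a),4,(0,0,255),-1)
cv2.imwrite("pics/w1.png",im)
E
```

```text
t 2.6 pos [444.9 273.5 110.5] yaw 69.6 tilt [180.    0.2] width 85.5 q7 -0.59 | turn -0.4 shift [  2.9  -2.2 107.5]
[[316. 194.]
 [315. 153.]
 [316. 229.]]
```

View pics/w1.png

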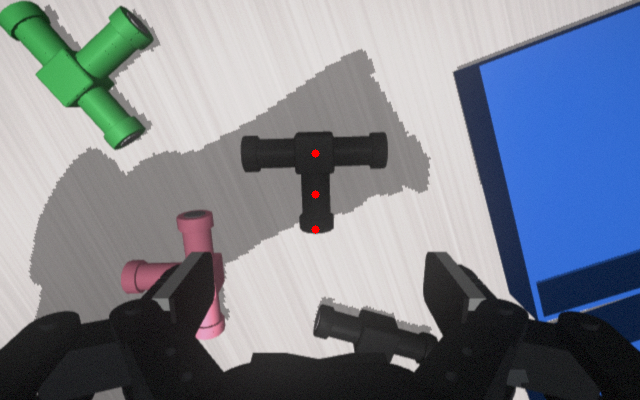

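The close wrist view confirms the black tee. The predicted cube (315,153), tube (316,194) and collar (316,229) points all land on it. The pink tee is close to the left finger, so I go down with the fingers half open.

Request:
carry_out --deltas '[0,0,0,0.003,-0.002,0,0,0,0,0,0,0,0,0,0,0,0,0,0,0.03,0,0,0,0,0,0,0.03,0,0,0,0,0,0,0.03,0,0,0,0,0,0,0.017,0,0,0,0,0,0,0,0,0,0,0,0,0,0,1,0,0,0,0,0,0,1,0,0,0,0,0,0,1,0,0,0,0,0,0,1,0,0,0,0,0,0,1]'

```text
clock: 4.15
eef_pos: [443.3, 281.5, 5.3]
tool_rot: [3.141, -0.002, 1.22]
force: [-0.1, -0.2, 7.1]
width: 18.1
gripper_force: 58.6
```

```bash
python3 -c "
from h import *
go(630,223,100,90)"
```

```text
t 4.15 pos [443.3 281.5   5.3] yaw 69.9 tilt [ 1.799e+02 -1.000e-01] width 18.1 q7 -0.52 | turn -20.1 shift [-58.5 186.7 -94.7]
```

Request:
carry_out --deltas '[0,0,0,0,0,-0.03,1,0,0,0,0,0,-0.035,1,0,0,0,0,0,-0.035,1,0,0,-10,0,0,0,1,0,0,-10,0,0,0,1,0,0,0,-0.012,0.037,0,1,0,0,0,-0.012,0.037,0,1,0,0,0,-0.012,0.037,0,1,0,0,0,-0.012,0.037,0,1,0,0,0,-0.011,0.037,0,1,0,0,0,0,0,0,1,0,0,0,0,0,0,1]'

```text
clock: 5.65
eef_pos: [626.4, 222.1, 103.9]
tool_rot: [-3.14, -0.0, 1.57]
force: [0.1, 0.2, -0.8]
width: 17.7
gripper_force: 58.6
```

```bash
python3 -c "
from h import *
go(630,223,8,90)
cv2.imwrite('pics/w2.png',cv2.resize(ctrl.get_image('wrist')[:,:,::-1],None,fx=.7,fy=.7))"
```

```text
t 5.65 pos [626.4 222.1 103.9] yaw 89.9 tilt [-179.9   -0. ] width 17.7 q7 -0.18 | turn -0.1 shift [ 0.9  3.6 95.9]
```

View pics/w2.png

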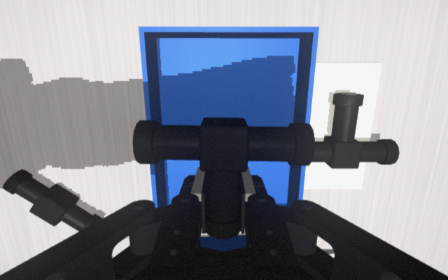

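The tee hangs level in the grip at (223,140), its run along world x, above the tray and clear of the walls. I lower it.

Request:
carry_out --deltas '[0,0,0,0,0.004,0.03,1,0,0,0,0,0,0.03,1,0,0,0,0,0,0.02,1,0,0,0,0,0,0.014,1,0,0,0,0,0,0,1,0,0,0,0,0,0,0,0,0,0,0,0,0,0,0,0,0,0,0,0,0,0,0,0,0,0,-0.02,0,0,0,0,0,0,-0.04,0,0,0,0,0,0,-0.04,0,0,0,0,0,0,0,0]'

```text
clock: 7.2
eef_pos: [634.8, 222.5, 115.7]
tool_rot: [3.133, -0.003, 1.569]
force: [0.7, 0.1, 0.4]
width: 42.7
gripper_force: 0.0
```

```bash
python3 -c "
from h import *
go(447.5,152.3,100,141.5)"
```

```text
t 7.2 pos [634.8 222.5 115.7] yaw 89.9 tilt [179.5  -0.2] width 42.7 q7 -0.18 | turn -51.6 shift [ 102.9 -171.5   15.7]
```

Request:
carry_out --deltas '[0,0,-10.3,0,0,0,0,0,0,-10.3,0,0,0,0,0,0,-10.3,0,0,0,0,0,0,-10.3,0,0,0,0,0,0,-10.3,0,0,0,0,0,0,0,0.0205,-0.0345,0.003,0,0,0,0,0.0205,-0.0345,0.003,0,0,0,0,0.0205,-0.0345,0.003,0,0,0,0,0.0205,-0.0345,0.003,0,0,0,0,0.0205,-0.0345,0.003,0,0,0,0,0,0,0,0,0,0,0,0,0,0,0]'

```text
clock: 8.7
eef_pos: [445.1, 151.3, 95.7]
tool_rot: [3.14, 0.001, 2.468]
force: [0.4, -0.3, 0.9]
width: 42.8
gripper_force: 0.0
```

```bash
python3 - <<'E'
from h import *
go(447.5,152.3,3,141.5)
c=ctrl.calibration("wrist");im=ctrl.get_image("wrist")[:,:,::-1].copy()
P=np.array([[447.5,152.3,26],[491,131,13],[404,175,13]])
q=(P@c["R"].T+c["t"])@c["mtx"].T;q=q[:,:2]/q[:,2:]
for a in q: cv2.circle(im,tuple(int(v) for v in a),4,(0,0,255),-1)
t=ctrl.get_image("top")[:,:,::-1]
cv2.imwrite("pics/w3.png",np.hstack([cv2.resize(im,(400,250)),cv2.resize(t[70:230,180:470],(400,250))]))
E
```

```text
t 8.7 pos [445.1 151.3  95.7] yaw 141.4 tilt [1.799e+02 1.000e-01] width 42.8 q7 0.49 | turn -0.1 shift [-1.2  2.3 92.7]
```

View pics/w3.png

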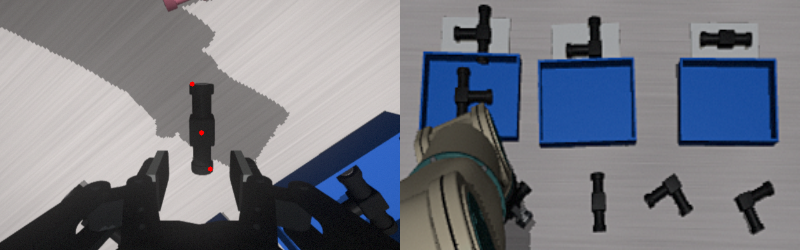

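The left panel shows coupling 1's centre dot (200,132) on its block, aligned between the fingers. The right panel shows the tee lying in its tray at (468,95).

Request:
carry_out --deltas '[0,0,0,-0.001,0.002,0.03,0,0,0,0,0,0,0.03,0,0,0,0,0,0,0.02,0,0,0,0,0,0,0.012,0,0,0,0,0,0,0,0,0,0,0,0,0,0,1,0,0,0,0,0,0,1,0,0,0,0,0,0,1,0,0,0,0,0,0,1,0,0,0,0,0,-0.03,1,0,0,0,0,0,-0.035,1,0,0,0,0,0,-0.035,1]'

```text
clock: 10.3
eef_pos: [446.2, 151.9, 104.9]
tool_rot: [-3.14, -0.001, 2.469]
force: [1.1, 1.0, -1.0]
width: 24.6
gripper_force: 59.1
```

```bash
python3 -c "
from h import *
go(632,-209,100,180)"
```

```text
t 10.3 pos [446.2 151.9 104.9] yaw 141.4 tilt [-1.799e+02 -1.000e-01] width 24.6 q7 0.07 | turn -38.6 shift [-185.8 -360.9    4.9]
```

Request:
carry_out --deltas '[0,0,-9.65,0,0,0,1,0,0,-9.65,0,0,0,1,0,0,-9.65,0,0,0,1,0,0,-9.65,0,0,0,1,0,0,0,-0.023,-0.045,0,1,0,0,0,-0.023,-0.045,0,1,0,0,0,-0.023,-0.045,0,1,0,0,0,-0.023,-0.045,0,1,0,0,0,-0.023,-0.045,0,1,0,0,0,-0.023,-0.045,0,1,0,0,0,-0.023,-0.045,0,1,0,0,0,-0.023,-0.045,0,1]'

```text
clock: 11.8
eef_pos: [630.9, -209.4, 103.6]
tool_rot: [3.141, -0.002, -3.141]
force: [0.5, 0.1, -0.2]
width: 24.9
gripper_force: 59.0
```

Request:
carry_out --deltas '[0,0,0,0,0,0,1,0,0,0,0,0,0,1]'

```text
clock: 12.05
eef_pos: [630.0, -207.0, 103.3]
tool_rot: [3.141, -0.002, -3.141]
force: [-0.7, 1.0, -0.6]
width: 24.9
gripper_force: 59.1
```

```bash
python3 -c "
from h import *
go(632,-209,9,180)"
```

```text
t 12.05 pos [ 630.  -207.   103.3] yaw -180.0 tilt [ 1.799e+02 -1.000e-01] width 24.9 q7 1.35 | turn 0.0 shift [-2.  -2.  94.3]
```

Request:
carry_out --deltas '[0,0,0,0,-0.002,0.03,1,0,0,0,0,0,0.03,1,0,0,0,0,0,0.02,1,0,0,0,0,0,0.015,1,0,0,0,0,0,0,1,0,0,0,0,0,0,0,0,0,0,0,0,0,0,0,0,0,0,0,0,0,0,0,0,0,0,-0.02,0,0,0,0,0,0,-0.04,0,0,0,0,0,0,-0.035,0,0,0,0,0,0,0,0]'

```text
clock: 13.55
eef_pos: [633.5, -210.0, 108.7]
tool_rot: [-3.14, 0.006, -3.141]
force: [0.4, 0.5, 0.8]
width: 42.8
gripper_force: 0.0
```

```bash
python3 -c "
from h import *
go(460.3,-11.2,95,183.6)"
```

```text
t 13.55 pos [ 633.5 -210.   108.7] yaw -180.0 tilt [-179.9    0.4] width 42.8 q7 1.35 | turn -3.6 shift [160.4 209.3  13.7]
```

Next is coupling 2: 6 rows to get above it, then a check.

Request:
carry_out --deltas '[0,0,-3.6,0,0,0,0,0,0,0,0.0265,0.035,0.002,0,0,0,0,0.0265,0.035,0.002,0,0,0,0,0.0265,0.035,0.002,0,0,0,0,0.0265,0.035,0.002,0,0,0,0,0.0265,0.035,0.002,0,0,0,0,0.0265,0.035,0.002,0,0,0,0,0,0,0,0,0,0,0,0,0,0,0]'

```text
clock: 14.68
eef_pos: [459.4, -10.8, 92.2]
tool_rot: [-3.141, -0.001, -3.078]
force: [0.0, -0.5, 0.7]
width: 42.7
gripper_force: 0.0
```

```bash
cat >>h.py <<'E'
def look(name,P):
    c=ctrl.calibration("wrist");im=ctrl.get_image("wrist")[:,:,::-1].copy()
    q=(np.array(P,float)@c["R"].T+c["t"])@c["mtx"].T;q=q[:,:2]/q[:,2:]
    for a in q: cv2.circle(im,tuple(int(v) for v in a),4,(0,0,255),-1)
    t=ctrl.get_image("top")[:,:,::-1]
    cv2.imwrite(f"pics/{name}.png",np.hstack([cv2.resize(im,(400,250)),cv2.resize(t[70:230,180:470],(400,250))]))
E
python3 -c "
from h import *
go(460.3,-11.2,3,183.6)
look('w4',[[460.3,-11.2,26],[509,-14,13],[412,-15,13]])"
```

```text
t 14.68 pos [459.4 -10.8  92.2] yaw -176.4 tilt [-179.9   -0. ] width 42.7 q7 0.88 | turn 0.0 shift [-0.9 -0.5 89.2]
```

View pics/w4.png

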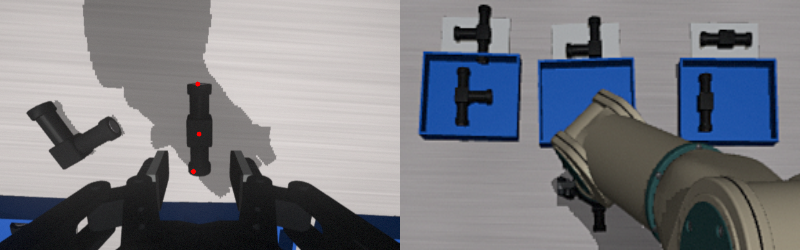

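The tee (468,95) and the first coupling (705,102) lie flat in their trays. Coupling 2 is centred between the fingers at (199,133).

Request:
carry_out --deltas '[0,0,0,0,0,0.03,0,0,0,0,0,0,0.03,0,0,0,0,0,0,0.02,0,0,0,0,0,0,0.009,0,0,0,0,0,0,0,0,0,0,0,0,0,0,1,0,0,0,0,0,0,1,0,0,0,0,0,0,1,0,0,0,0,0,0,1,0,0,0,0,0,-0.03,1,0,0,0,0,0,-0.035,1,0,0,0,0,0,-0.035,1]'

```text
clock: 16.27
eef_pos: [458.5, -10.5, 104.1]
tool_rot: [-3.141, -0.002, -3.078]
force: [0.4, -0.1, 0.1]
width: 25.1
gripper_force: 59.1
```

```bash
python3 -c "
from h import *
go(632,-289,100,180)"
```

```text
t 16.27 pos [458.5 -10.5 104.1] yaw -176.4 tilt [-1.8e+02 -1.0e-01] width 25.1 q7 0.88 | turn 3.6 shift [-173.5 -278.5    4.1]
```

Request:
carry_out --deltas '[0,0,3.6,0,0,0,1,0,0,0,-0.0215,-0.0347,0,1,0,0,0,-0.0215,-0.0347,0,1,0,0,0,-0.0215,-0.0347,0,1,0,0,0,-0.0215,-0.0347,0,1,0,0,0,-0.0215,-0.0347,0,1,0,0,0,-0.0215,-0.0347,0,1,0,0,0,-0.0215,-0.0347,0,1,0,0,0,-0.0215,-0.0347,0,1,0,0,0,0,0,0,1,0,0,0,0,0,0,1]'

```text
clock: 17.65
eef_pos: [630.2, -286.9, 102.5]
tool_rot: [3.141, -0.002, -3.141]
force: [0.6, 0.8, -0.3]
width: 24.8
gripper_force: 59.1
```

```bash
python3 -c "
from h import *
go(632,-289,9,180)"
```

```text
t 17.65 pos [ 630.2 -286.9  102.5] yaw -179.9 tilt [ 1.799e+02 -1.000e-01] width 24.8 q7 1.47 | turn 0.1 shift [-1.8 -2.1 93.5]
```

Request:
carry_out --deltas '[0,0,0,0,-0.002,0.03,1,0,0,0,0,0,0.03,1,0,0,0,0,0,0.02,1,0,0,0,0,0,0.014,1,0,0,0,0,0,0,1,0,0,0,0,0,0,0,0,0,0,0,0,0,0,0,0,0,0,0,0,0,0,0,0,0,0,-0.02,0,0,0,0,0,0,-0.04,0,0,0,0,0,0,-0.035,0,0,0,0,0,0,0,0]'

```text
clock: 19.15
eef_pos: [633.8, -290.3, 109.0]
tool_rot: [-3.139, 0.006, -3.141]
force: [0.1, -0.2, 0.6]
width: 42.7
gripper_force: 0.0
```

```bash
python3 -c "
from h import *
go(441.8,-295.4,95,25.5)"
```

```text
t 19.15 pos [ 633.8 -290.3  109. ] yaw -180.0 tilt [-179.8    0.4] width 42.7 q7 1.48 | turn 154.5 shift [-175.4  -78.1   14. ]
```

Request:
carry_out --deltas '[0,0,-8.5,0,0,0,0,0,0,-8.5,0,0,0,0,0,0,-8.5,0,0,0,0,0,0,0,0.035,0.0156,0.003,0,0,0,0,0.035,0.0156,0.003,0,0,0,0,0.035,0.0156,0.003,0,0,0,0,0.035,0.0156,0.003,0,0,0,0,0.035,0.0156,0.003,0,0,0,0,0,0,0,0,0,0,0,0,0,0,0]'

```text
clock: 20.4
eef_pos: [440.3, -295.1, 89.5]
tool_rot: [-3.141, -0.0, -2.696]
force: [0.5, 0.5, 0.6]
width: 42.8
gripper_force: 0.0
```

```bash
python3 -c "
from h import *
go(441.8,-295.4,3,205.5)
look('w5',[[441.8,-295.4,13],[468,-282.9,26],[418.5,-306.5,13],[491.5,-332.5,13]])"
```

```text
t 20.4 pos [ 440.3 -295.1   89.5] yaw -154.5 tilt [-180.   -0.] width 42.8 q7 1.78 | turn 0.0 shift [-1.2 -1.  86.5]
```

View pics/w5.png

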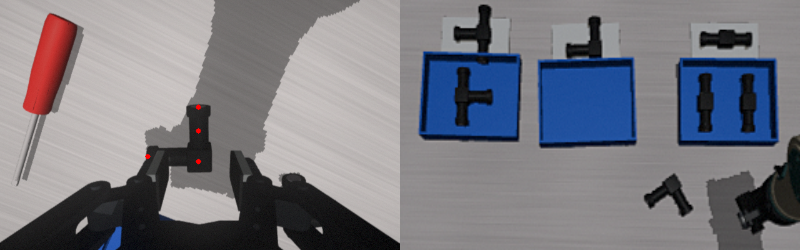

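Both couplings lie flat in the right tray, at (705,102) and (748,102). Elbow B's dots fall on its cube (198,161), grip tube (198,131) and both arm ends.

Request:
carry_out --deltas '[0,0,0,-0.001,-0.001,0.03,0,0,0,0,0,0,0.03,0,0,0,0,0,0,0.02,0,0,0,0,0,0,0.006,0,0,0,0,0,0,0,0,0,0,0,0,0,0,1,0,0,0,0,0,0,1,0,0,0,0,0,0,1,0,0,0,0,0,0,1,0,0,0,0,0,-0.03,1,0,0,0,0,0,-0.035,1,0,0,0,0,0,-0.035,1]'

```text
clock: 22.0
eef_pos: [440.3, -295.4, 104.0]
tool_rot: [3.141, -0.002, -2.696]
force: [0.3, -0.3, -0.5]
width: 17.9
gripper_force: 58.8
```

```bash
python3 -c "
from h import *
go(613,-6,100,180)"
```

```text
t 22.0 pos [ 440.3 -295.4  104. ] yaw -154.5 tilt [ 1.8e+02 -1.0e-01] width 17.9 q7 1.81 | turn 25.5 shift [-172.7  289.4    4. ]
```

Request:
carry_out --deltas '[0,0,8.5,0,0,0,1,0,0,8.5,0,0,0,1,0,0,8.5,0,0,0,1,0,0,0,-0.0216,0.0362,0,1,0,0,0,-0.0216,0.0362,0,1,0,0,0,-0.0216,0.0362,0,1,0,0,0,-0.0216,0.0362,0,1,0,0,0,-0.0216,0.0362,0,1,0,0,0,-0.0216,0.0362,0,1,0,0,0,-0.0216,0.0362,0,1,0,0,0,-0.0216,0.0362,0,1,0,0,0,0,0,0,1]'

```text
clock: 23.5
eef_pos: [614.7, -0.6, 103.2]
tool_rot: [3.138, 0.001, -3.136]
force: [-0.9, -0.6, -1.1]
width: 17.5
gripper_force: 58.8
```

Request:
carry_out --deltas '[0,0,0,0,0,0,1]'

```text
clock: 23.62
eef_pos: [612.7, -6.6, 102.4]
tool_rot: [-3.14, -0.003, -3.141]
force: [-0.1, -0.0, -0.3]
width: 17.6
gripper_force: 58.8
```

```bash
python3 -c "
from h import *
go(613,-6,8,180)"
```

```text
t 23.62 pos [612.7  -6.6 102.4] yaw -180.0 tilt [-179.9   -0.2] width 17.6 q7 0.99 | turn 0.0 shift [-0.3  0.6 94.4]
```

Request:
carry_out --deltas '[0,0,0,0,0,0.03,1,0,0,0,0,0,0.03,1,0,0,0,0,0,0.02,1,0,0,0,0,0,0.0145,1,0,0,0,0,0,0,1,0,0,0,0,0,0,0,0,0,0,0,0,0,0,0,0,0,0,0,0,0,0,0,0,0,0,-0.02,0,0,0,0,0,0,-0.04,0,0,0,0,0,0,-0.035,0,0,0,0,0,0,0,0]'

```text
clock: 25.12
eef_pos: [615.9, -5.1, 107.7]
tool_rot: [3.141, 0.006, -3.141]
force: [-0.2, -0.5, 0.4]
width: 43.0
gripper_force: 0.0
```

```bash
python3 -c "
from h import *
go(476.7,-121.9,90,124)"
```

```text
t 25.12 pos [615.9  -5.1 107.7] yaw -180.0 tilt [180.    0.3] width 43.0 q7 0.99 | turn 56.0 shift [ -19.  -180.7   17.7]
```

Request:
carry_out --deltas '[0,0,9.4,0,0,0,0,0,0,9.4,0,0,0,0,0,0,9.3,0,0,0,0,0,0,9.3,0,0,0,0,0,0,9.3,0,0,0,0,0,0,9.3,0,0,0,0,0,0,0,-0.004,-0.036,0.003,0,0,0,0,-0.004,-0.036,0.003,0,0,0,0,-0.004,-0.036,0.003,0,0,0,0,-0.004,-0.036,0.003,0,0,0,0,-0.003,-0.036,0.003,0,0,0,0,0,0,0,0]'

```text
clock: 26.62
eef_pos: [471.4, -124.5, 88.2]
tool_rot: [-3.136, -0.002, 2.161]
force: [0.5, 0.4, 0.1]
width: 42.9
gripper_force: 0.0
```

```bash
python3 -c "
from h import *
go(476.7,-121.9,3,124)
look('w6',[[476.7,-121.9,13],[492.9,-145.9,26],[447.5,-176,13],[462,-101,13]])"
```

```text
t 26.62 pos [ 471.4 -124.5   88.2] yaw 123.8 tilt [-1.797e+02 -1.000e-01] width 42.9 q7 0.34 | turn -0.2 shift [-0.8  5.8 85.2]
```

View pics/w6.png

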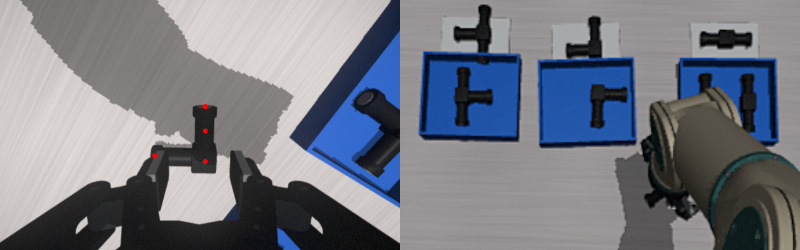

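Elbow B lies in the middle tray's right half at (605,95). Elbow A's dots sit on its cube (205,161) and grip tube (205,131), with a small sideways offset that I take out on the way down.

Request:
carry_out --deltas '[0,0,0,0,0.003,0.03,0,0,0,0,0,0,0.03,0,0,0,0,0,0,0.018,0,0,0,0,0,0,0.006,0,0,0,0,0,0,0,0,0,0,0,0,0,0,1,0,0,0,0,0,0,1,0,0,0,0,0,0,1,0,0,0,0,0,0,1,0,0,0,0,0,-0.03,1,0,0,0,0,0,-0.035,1,0,0,0,0,0,-0.035,1]'

```text
clock: 28.22
eef_pos: [477.2, -120.6, 105.7]
tool_rot: [-3.14, -0.0, 2.165]
force: [1.5, -0.1, -0.4]
width: 17.9
gripper_force: 58.1
```

```bash
python3 -c "
from h import *
go(642,66,100,90)"
```

```text
t 28.23 pos [ 477.2 -120.6  105.7] yaw 124.0 tilt [-179.9   -0. ] width 17.9 q7 0.34 | turn 34.0 shift [186.6 164.8   5.7]
```

Request:
carry_out --deltas '[0,0,8.5,0,0,0,1,0,0,8.5,0,0,0,1,0,0,8.5,0,0,0,1,0,0,8.5,0,0,0,1,0,0,0,0.031,0.0265,0,1,0,0,0,0.031,0.0265,0,1,0,0,0,0.031,0.0265,0,1,0,0,0,0.031,0.0265,0,1,0,0,0,0.031,0.0265,0,1,0,0,0,0.031,0.0265,0,1,0,0,0,0,0,0,1,0,0,0,0,0,0,1]'

```text
clock: 29.72
eef_pos: [635.5, 64.8, 103.9]
tool_rot: [-3.139, 0.001, 1.571]
force: [0.3, 0.3, -0.5]
width: 17.5
gripper_force: 58.1
```

```bash
python3 -c "
from h import *
go(636,66,8,90)"
```

```text
t 29.73 pos [635.5  64.8 103.9] yaw 90.0 tilt [-1.799e+02  1.000e-01] width 17.5 q7 -0.32 | turn 0.0 shift [ 1.2  0.5 95.9]
```

Lower, release and lift well clear.

Request:
carry_out --deltas '[0,0,0,0,0,0.03,1,0,0,0,0,0,0.03,1,0,0,0,0,0,0.02,1,0,0,0,0,0,0.015,1,0,0,0,0,0,0,1,0,0,0,0,0,0,0,0,0,0,0,0,0,0,0,0,0,0,0,0,0,0,0,0,0,0,-0.02,0,0,0,0,0,0,-0.04,0,0,0,0,0,0,-0.05,0,0,0,0,0,0,-0.05,0]'

```text
clock: 31.22
eef_pos: [636.4, 65.7, 172.3]
tool_rot: [3.142, 0.0, 1.571]
force: [0.3, -0.3, -0.7]
width: 42.9
gripper_force: 0.0
```

Request:
carry_out --deltas '[0,0,0,-0.04,-0.04,0,0,0,0,0,-0.04,-0.04,0,0,0,0,0,-0.04,-0.04,0,0,0,0,0,-0.04,-0.04,0,0,0,0,0,-0.04,-0.04,0,0,0,0,0,-0.02,-0.02,0,0,0,0,0,0,0,0,0,0,0,0,0,0,0,0]'

```text
clock: 32.22
eef_pos: [417.8, -154.1, 170.6]
tool_rot: [3.14, 0.001, 1.572]
force: [0.1, 0.2, 0.2]
width: 42.7
gripper_force: 0.0
```

```bash
python3 -c "
from h import *
go(0,0,0,0)
t=ctrl.get_image('top')[:,:,::-1];s=ctrl.get_image('scene')[:,:,::-1]
cv2.imwrite('pics/end.png',np.vstack([cv2.resize(t[70:235,120:510],(700,296),interpolation=cv2.INTER_CUBIC),cv2.resize(s[160:340,180:500],(525,296),interpolation=cv2.INTER_CUBIC) if 0 else cv2.copyMakeBorder(cv2.resize(s[160:340,180:500],(525,296),interpolation=cv2.INTER_CUBIC),0,0,0,175,0)]))"
```

```text
t 32.23 pos [ 417.8 -154.1  170.6] yaw 90.1 tilt [179.9   0. ] width 42.7 q7 0.08 | turn 90.1 shift [-417.8 -154.1  170.6]
```

View pics/end.png

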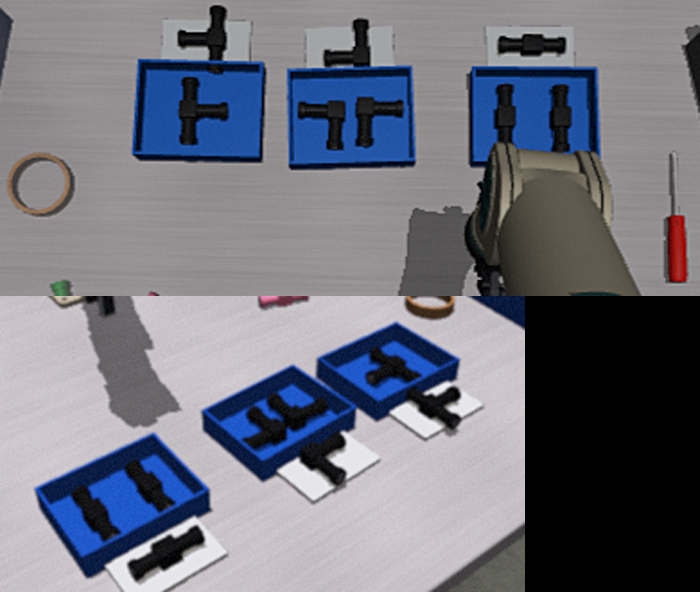

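All five fittings lie flat and apart in the right trays: tee (195,110), elbows (325,122) and (378,115), couplings (505,115) and (560,115). The tape roll and screwdriver haven't moved.

```bash
python3 -c "
from cell import ctrl
print(ctrl.finish_job())"
```

```text
the job is handed in; nothing more can be done
None
```

All five fittings are sorted, each lying flat in its matching tray in the final top and scene views, and the job was handed in at about 32 s; the tape roll and screwdriver were not touched.

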